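# Unlatch the tube carrier and hold its gate wide

### The job

A colleague is about to lift the rack out of the steel tube carrier: squeeze the round-padded catch fully in first, then the straight-tabbed catch, swing the gate by its upright post outwards past its half-way click, and hold it wide open, about square to the front it closed. Finish while still holding it there, because it swings back by itself; leave the jar, beaker and dishes around the carrier where they stand.

Things in the scene. Friction and masses are not known exactly. Their poses are not given: they have to be found in the camera images.
- round_mid (a point): Middle of the first catch, the one with two round upright pads (grey discs 32 mm across, 6 mm thick), 195 mm above the bench, a good gripping height; pad tops 211 mm, all else near it below 170 mm. Squeeze the pads together along y: outer faces 44 mm apart when out, 26 mm when fully in. y points along the shut gate to its hinge, x into the carrier. It may be the catch nearer to or farther from the hinge.
- straight_mid (a point): Middle of the second catch, with two plain straight upright tabs (grey strips 12 mm wide, 6 mm thick), 95 mm from the first. Same height, surroundings, spacing (44 mm outside when out, 26 mm when in) and axes as the round-padded one.
- round_p (a joint): travel in m of the round catch's tab on the +y side: 0 when out (starts within 0.0015), growing as it is squeezed towards the catch's middle, 0.009 against its stop. Needs about 5 N, has no return spring and stays where it is left. Its tooth lets go of the gate at about 0.006.
- round_m (a joint): travel in m of the round catch's tab on the -y side: 0 when out (starts within 0.0015), growing as it is squeezed towards the catch's middle, 0.009 against its stop. Needs about 5 N, has no return spring and stays where it is left. Its tooth lets go of the gate at about 0.006.
- straight_p (a joint): travel in m of the straight catch's tab on the +y side: 0 when out (starts within 0.0015), growing as it is squeezed towards the catch's middle, 0.009 against its stop. Needs about 5 N, has no return spring and stays where it is left. Its tooth lets go of the gate at about 0.006.
- straight_m (a joint): travel in m of the straight catch's tab on the -y side: 0 when out (starts within 0.0015), growing as it is squeezed towards the catch's middle, 0.009 against its stop. Needs about 5 N, has no return spring and stays where it is left. Its tooth lets go of the gate at about 0.006.
- post (a point): Axis of the upright round grey post (16 mm diameter) on the free end of the gate's top rail, 195 mm above the bench, a good gripping height; post top 216 mm, gate rail 148 mm. Moves with the gate; y along the gate to its hinge, x square to it, into the carrier when shut. When shut, the nearest catch tab is about 40 mm along y and 30 mm along x away.
- gate_hinge (a point): On the gate's vertical hinge axis, at 195 mm above the bench; 206 mm horizontally from the post. Moves with the gate (same axes as the post).
- gate (a joint): Gate angle in rad: 0 shut, growing as it swings outwards (clockwise seen from above), stop at 1.75. A closer spring pulls it shut, about 2 N at the post when wide. At about 0.85 rad it clicks over a spring ball in the apron (about 7 N at the post in all, felt from 0.75 to 0.95); let go beyond, it falls slowly back to the ball and rests at about 0.93. Held shut until both catches are in.
- carrier: Fixed stainless cage, 170 mm (x) by 250 mm (y), 150 mm high, with a rack of metal-capped tubes in it; origin under its middle, x pointing from the gate inwards. A 4 mm apron 120 mm deep lies before the 215 mm wide barred gate. Hinge at x -78, y +100 mm; catches on the front top rail at x -60, y +55 and -40 mm, parallel to the carrier.
- jar_mid (a point): Bystander: middle of a glass jar with white lid, 64 mm diameter, 110 mm tall, standing at the gate's free-end side of the carrier.
- beaker_mid (a point): Bystander: middle of an open glass beaker, 70 mm across, 90 mm tall, standing behind the carrier.
- dishes_mid (a point): Bystander: middle of a stack of four clear dishes, 90 mm across, 60 mm tall, standing behind the carrier.
Things that resemble listed ones, but are neither listed nor needed, are in the scene too. Leave any purple look-alike of the part that bears beaker_mid alone.

How it is judged (in metres and radians):
On the way, in this order (a step that is already met when the one before it is completed fails the run):
1. the round-padded catch is squeezed in, the straight one still out (value of joint each of round_p, round_m above 0.0065 m and value of joint each of straight_p, straight_m below 0.004 m), for 0.1 s.
2. the straight-tabbed catch is squeezed in too (value of joint each of round_p, round_m, straight_p, straight_m above 0.0065 m), for 0.1 s.
3. the gate is swung past its click (value of joint gate above 1 rad), for 0.1 s.
At the end, for the whole second after the job is handed in: The gate stands still (below 0.05 rad/s) at more than 1.22 rad (70 degrees) open, held there by the fingers (contact force above 0.7 N), both catches still in (all tabs beyond 6.5 mm), and the jar, beaker and dishes upright within 30 mm of where they stood (all of step 2 and value of joint gate above 1.22 rad and velocity of joint gate between -0.05 and 0.05 rad/s and contact force between the fingers and gate above 0.7 N and angle between each of jar_mid, beaker_mid, dishes_mid's own z axis and vertical below 0.3 rad and distance of each of jar_mid, beaker_mid, dishes_mid from where it was at the start of the episode below 0.03 m); the arm keeps its last pose, push and grip.
It fails at once if the straight-tabbed catch is squeezed before the round one is in (value of joint any of straight_p, straight_m above 0.0045 m and value of joint any of round_p, round_m below 0.0055 m).
It fails at once if the jar, beaker or dishes are pushed away or knocked over (not (angle between each of jar_mid, beaker_mid, dishes_mid's own z axis and vertical below 0.3 rad and distance of each of jar_mid, beaker_mid, dishes_mid from where it was at the start of the episode below 0.03 m)).
It also fails if it takes over 58 s, if anything falls off the work surface, if the arm or the gripper's body presses on something with over 40 N, if the wrist force passes 120 N, or if a joint passes its speed limit or range.

### The arm

A 6-joint arm with a two-finger parallel gripper is mounted at the origin on the work surface. World frame = base frame: x ahead of the robot, y to its left, z up, the work surface at z = 0. Lengths are in mm, angles in degrees, forces in N, time in s.
With the tool pointing down it reaches from about 250 to 725 mm from the base axis. Payload 4 kg.
Tool frame: the origin (TCP) lies midway between the tips of the shut fingers; the grasp point (between the pads) lies 19 mm behind it; z points along the fingers, y is the line along which they close (so a half turn about z gives the same grasp; the last joint's range is limited). The gripper opens to 85 mm and grips with 20 to 120 N. Pads are 22 mm wide; open, the fingers measure 114 mm over their backs; the gripper's body (76 mm by 85 mm) begins 54 mm behind the grasp point. The pads swing forward as they close: fully open they stand 13 mm farther back than shut.
Start: joints at [63.426, 13.785, 0.286, 76.501, 0, 90], TCP at [223.673, 447.18, 231.306] pointing down, gripper open.
Joint ranges: [-155.79, 155.79], [-60.16, 107.12], [-62.33, 73.08], [-114, 123.19], [-81.49, 82.49], [-180, 180]. Speed limits (degrees/s): [159.86, 159.86, 180, 180, 180, 180].

### API

Orientations are given as [roll, pitch, yaw] about the fixed x, y, z axes, in that order (R = Rz(yaw) Ry(pitch) Rx(roll)).
In Python, from workcell import robot, imaging gives the robot as it stands.
- The arm moves only by the shell command python3 -m pendant 'ROWS' [FORCE]. ROWS is JSON, a list of rows, each a list of 7 numbers: the shift along the tool's x, y, z in units of 200 mm (1.0 is 200 mm), then the turn, a rotation vector about the tool's x, y, z in units of 30 degrees (1.0 is 30 degrees), then the gripper command: -1 is fully open, 1 is shut, values between are in proportion. In form: [[x, y, z, wx, wy, wz, fingers], ...]. A call has 1 to 10 rows; each row is the pose to reach, as a shift and turn from the pose commanded when the call began, along the tool's axes at that moment; what a row does not reach only later rows make up. A row lasts 1/8 s, in which the tool goes at most 62.5 mm and 10.7 degrees, less where a joint would pass 70% of its speed; a pose out of reach is approached as far as the arm can. A call with a number of a shift or a turn outside -1 to 1 is refused whole. A call with a gripper value outside its range is refused whole. The fingers move at their own pace and stop on an object; FORCE is the grip in N (left out, the last holds). Time passes only in rows, so rows that repeat a pose let the fingers close. It gives the time, the measured TCP pose, the force, the opening and the grip force at its end, in the units of the state.
- robot.get_state(): the state, without advancing time (a new reading comes with each control period).
- imaging.get_image(name): name is "scene" or "side" or "wrist"; returns a dict with "pixels" (384x512x3 uint8, red, green, blue), "vertical_fov" (degrees; the focal length in pixels is half the picture's height over the tangent of half this angle, whatever the lens; pixels are square), "cx", "cy" (the principal point, pixels), "rvec" (rotation vector, rad) and "tvec" (3), from world to camera coordinates, as OpenCV has them. Camera axes: x right, y down, z forward; pixel columns grow to the right and rows downward; lengths in mm; the calibration is good to about 2 mm. The wrist camera is an equidistant fisheye: a pixel r from the principal point sees the ray r / f radians off the axis. A picture is of the moment at which its call begins. There is no depth.
- robot.hand_in(): hands the job in; it is judged then, once.
The state is a dict: "time": time; "qpos": joint angles; "qvel": joint speeds; "effort": joint torques, N m; "ee_pos": TCP position; "tool_rot": TCP orientation; "force": force on the tool from outside, world axes, zero at the start; "torque": the same for the moment, N m; "finger_gap": finger opening in mm; "grasp_force": force on a finger pad.
Only numpy, scipy, OpenCV 4.12 (cv2) and the standard library are available. Lean on these libraries where they do the work, as an engineer would, in place of code of your own. Each camera call takes 0.05 s, during which the arm holds its last target. There are 200 camera calls.

## Working session

There is one attempt and no reset: what is moved stays moved. The work goes in short steps, Python scripts to look and compute and a shell command to move; the robot and the scene stay as the last step left them, time stands still between calls to the robot, and variables do not carry over. Pictures are saved under pics/ and viewed, at most 10 in all, crops included, and the job is handed in when it is done.

```bash
mkdir -p pics; cat > h.py <<'E'
import numpy as np, cv2
from workcell import robot, imaging
def get(n,save=None):
    d=imaging.get_image(n)
    if save: cv2.imwrite('pics/'+save,cv2.cvtColor(d['pixels'],cv2.COLOR_RGB2BGR))
    return d
def foc(d): return d['pixels'].shape[0]/2/np.tan(np.radians(d['vertical_fov'])/2)
def ray(d,u,v,fish=False):
    f=foc(d); x,y=(u-d['cx'])/f,(v-d['cy'])/f
    if fish:
        r=np.hypot(x,y); s=np.sin(r)/r if r>1e-9 else 1; c=np.array([x*s,y*s,np.cos(r)])
    else: c=np.array([x,y,1.])
    R=cv2.Rodrigues(np.array(d['rvec'],float))[0]; t=np.array(d['tvec'],float).ravel()
    return -R.T@t, R.T@c
def onplane(d,u,v,z,fish=False):
    o,r=ray(d,u,v,fish); return o+r*(z-o[2])/r[2]
def proj(d,p,fish=False):
    R=cv2.Rodrigues(np.array(d['rvec'],float))[0]; c=R@np.array(p,float)+np.array(d['tvec'],float).ravel()
    f=foc(d)
    if fish:
        a=np.hypot(c[0],c[1]); k=np.arctan2(a,c[2])/a; return d['cx']+f*k*c[0], d['cy']+f*k*c[1]
    return d['cx']+f*c[0]/c[2], d['cy']+f*c[1]/c[2]
E
python3 - <<'E'
from h import *
import pickle
D={n:get(n) for n in ('scene','side','wrist')}
pickle.dump(D,open('d0.pkl','wb'))
a=np.hstack([D['scene']['pixels'],D['side']['pixels']])
for n in D: cv2.imwrite(f'pics/{n}0.png',cv2.resize(cv2.cvtColor(D[n]['pixels'],cv2.COLOR_RGB2BGR),(800,600),interpolation=cv2.INTER_CUBIC)); print(n,ray(D[n],256,192)[0].round(),D[n]['vertical_fov'],D[n]['cx'],D[n]['cy'])
print(robot.get_state())
E
```

```text
scene [1051.  249.  792.] 48.64660664191896 255.70410406247228 194.50952865355958
side [372. 754. 616.] 52.64601277553747 251.13982409567808 188.05209926331582
wrist [163. 478. 373.] 65.70646984690485 262.28830257406645 194.11467651252832
{'time': 0.15, 'qpos': array([ 6.34256859e+01,  1.38229569e+01,  2.32993354e-01,  7.65016326e+01,
       -6.62801508e-04,  8.99996169e+01]), 'qvel': array([ 0.00894851, -0.10406009,  0.03361946,  0.05083228, -0.04046783,
       -0.00012652]), 'effort': array([ 1.73596636e-04, -3.72633505e+01,  2.52639019e+01,  1.23888475e-02,
        4.64573318e-06, -8.99922952e-06]), 'ee_pos': array([223.47397348, 446.75951446, 230.62190743]), 'tool_rot': array([-1.79908404e+02,  6.62188277e-04,  1.53426070e+02]), 'force': array([-0.354582  , -0.50858739, -0.98257336]), 'torque': array([-0.04681715, -0.01573199, -0.02992854]), 'grasp_force': 0.0, 'finger_gap': 85.66180179823448}
```

View pics/scene0.png

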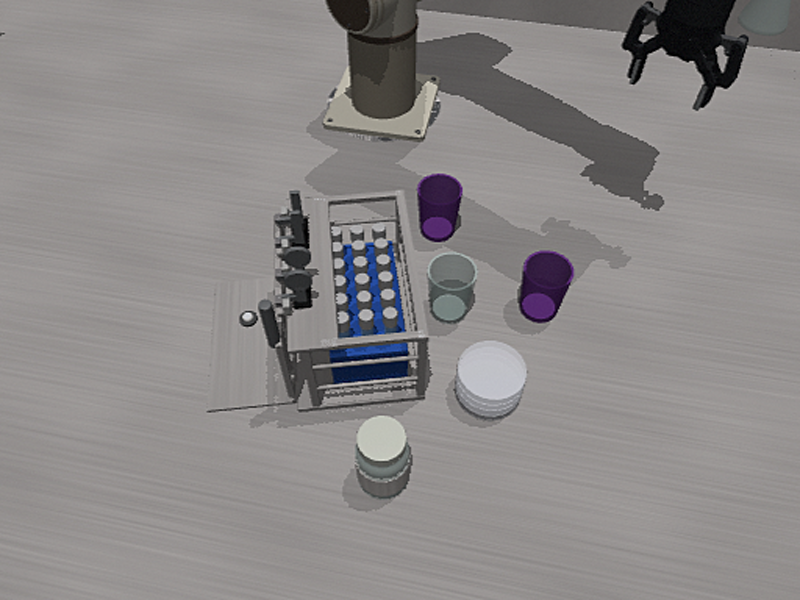

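View pics/side0.png

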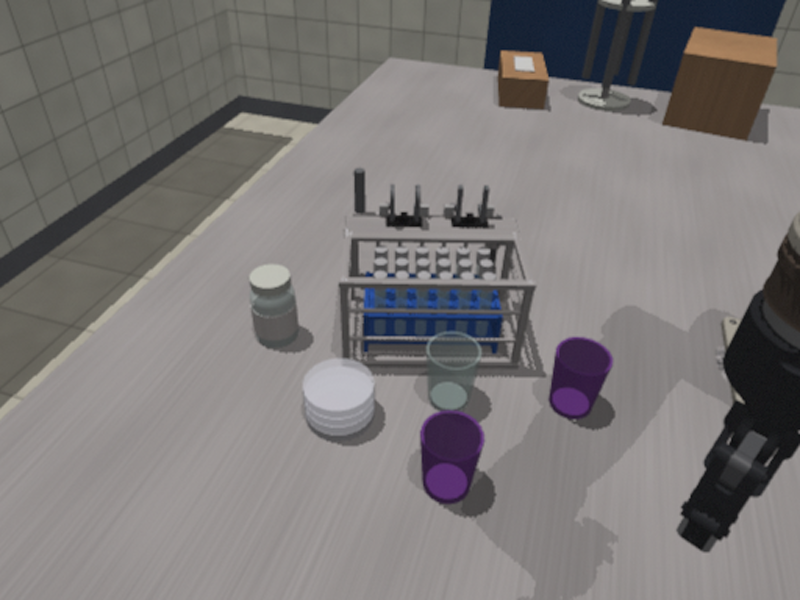

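View pics/wrist0.png

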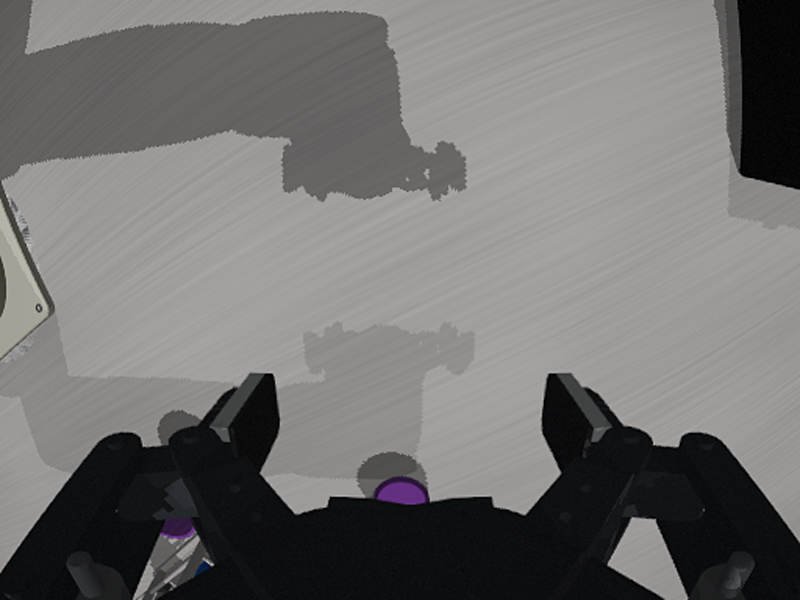

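Scene view (800x600): the gate with its ball (248,318) and post (268,322) is on the left. One catch shows two round discs at (297,257) and (297,282). The other is narrower, at about (295,205–235). The carrier's x axis is roughly world +y, and the hinge is on the robot side. In the side view the catches are at (405,205) and (472,205). I'll enlarge both views to tell the catches apart.

```bash
python3 - <<'E'
from h import *
import pickle
D=pickle.load(open('d0.pkl','rb'))
a=D['scene']['pixels'][110:235,160:260]; b=D['side']['pixels'][95:155,215:325]
a=cv2.resize(a,(400,500),interpolation=cv2.INTER_CUBIC); b=cv2.resize(b,(396,216),interpolation=cv2.INTER_CUBIC)
o=np.zeros((500,800,3),np.uint8); o[:,:400]=a; o[:216,402:798]=b
cv2.imwrite('pics/crop.png',o[:,:,::-1])
E
```

```text
(no output)
```

View pics/crop.png

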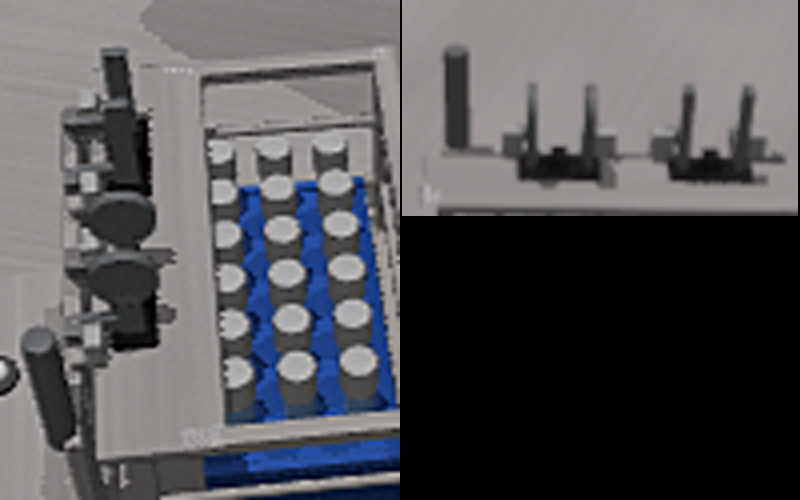

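Confirmed. The two round discs, crop (120,215) and (122,275), belong to the catch next to the post, so the round catch is farther from the hinge. The plain strips at crop (115,50) and (117,100) are the straight catch. Next I'll cast rays.

```bash
cat > tri.py <<'E'
from h import *
import pickle
D=pickle.load(open('d0.pkl','rb')); S,E=D['scene'],D['side']
for n,d,u,v,z in [('post',S,170.3,194.2,216),('post',E,229.7,108.3,216),
 ('str a',S,188.9,122.7,211),('str b',S,189.2,135.2,211),('disc1',S,190,163.7,195),('disc2',S,190.7,178.7,195),
 ('L1',E,251.1,118.8,211),('L2',E,266.4,118.8,211),('R1',E,293.8,119.3,211),('R2',E,310.5,119.3,211),
 ('ball',S,248/1.5625,318/1.5625,8),
 ('apron FL',S,208/1.5625,410/1.5625,4),('apron BL',S,216/1.5625,281/1.5625,4),
 ('jar top',S,382/1.5625,440/1.5625,110),('jar top',E,271/1.5625,276/1.5625,110)]:
    print(n,onplane(d,u,v,z).round(1))
E
python3 tri.py
```

```text
post [654.9  18.8 216. ]
post [655.5  16.6 216. ]
str a [476.1  -3.9 211. ]
str b [509.    6.8 211. ]
disc1 [565.1  23.5 195. ]
disc2 [599.4  35.3 195. ]
L1 [598.4  37.4 211. ]
L2 [567.2  25.9 211. ]
R1 [510.7   7.4 211. ]
R2 [476.4  -5.2 211. ]
ball [542.4 -81.5   8. ]
apron FL [693.8 -84.5   4. ]
apron BL [ 483.5 -154.5    4. ]
jar top [737.9 164.2 110. ]
jar top [731.8 163.4 110. ]
```

```bash
cat >> h.py <<'E'
from scipy.spatial.transform import Rotation as Rn
def go(p,yaw):
    s=robot.get_state(); R=Rn.from_euler('xyz',s['tool_rot'],degrees=True)
    T=Rn.from_euler('xyz',[180,0,yaw],degrees=True)
    print('t',s['time'],'at',s['ee_pos'].round(1),s['tool_rot'].round(1),'q',s['qpos'].round(0),'F',s['force'].round(1),'gap',round(s['finger_gap'],1),s['grasp_force'])
    print('units',(R.inv().apply(np.array(p)-s['ee_pos'])/200).round(3),((R.inv()*T).as_rotvec(degrees=True)/30).round(3))
E
python3 -m pendant '[[-1,-0.4,-0.1,0,0,0,-0.5],[-1,-0.4,-0.1,0,0,0,-0.5],[-1,-0.4,-0.1,0,0,0,-0.5],[-1,-0.4,-0.1,0,0,0,-0.5]]' 30
python3 -m pendant '[[-1,-0.4,0,0,0,0,-0.5],[-1,-0.4,0,0,0,0,-0.5],[-1,-0.4,0,0,0,0,-0.5],[-1,-0.4,0,0,0,0,-0.5]]'
python3 -c "
from h import *
go([582.5,30.5,250],108)"
```

```text
time: 0.65
ee_pos: [368.2, 283.8, 251.5]
tool_rot: [-180.0, 0.0, 153.2]
force: [-0.2, 0.5, -0.5]
finger_gap: 63.9
grasp_force: 0.0
time: 1.15
ee_pos: [511.4, 122.4, 250.7]
tool_rot: [-180.0, -0.0, 153.2]
force: [-0.7, -0.1, -0.6]
finger_gap: 63.9
grasp_force: 0.0
t 1.15 at [511.4 122.4 250.7] [-180.    -0.   153.2] q [13. 16.  7. 80. -0. 40.] F [-0.7 -0.1 -0.6] gap 63.9 0.0
units [-0.525 -0.25   0.004] [-1.000e-03  0.000e+00  1.507e+00]
```

```bash
python3 -m pendant '[[-0.525,-0.25,0,0,0,0.3,-0.5],[-0.525,-0.25,0,0,0,0.6,-0.5],[-0.525,-0.25,0,0,0,0.9,-0.5],[-0.525,-0.25,0,0,0,1,-0.5]]'
python3 -m pendant '[[0,0,0,0,0,0.25,-0.5],[0,0,0,0,0,0.5,-0.5],[0,0,0,0,0,0.5,-0.5]]'
python3 -c "
from h import *
go([582.5,30.5,250],108)
d=get('wrist')
print(d['rvec'],d['tvec'])
for p in ([582.5,30.5,195],[493,1.3,195],[655,18,216]): print(proj(d,p,True))
cv2.imwrite('pics/w1.png',cv2.resize(d['pixels'][:,:,::-1],(800,600),interpolation=cv2.INTER_CUBIC))
import pickle; pickle.dump(d,open('w1.pkl','wb'))"
```

```text
time: 1.65
ee_pos: [581.5, 32.3, 250.3]
tool_rot: [-179.9, -0.1, 123.2]
force: [0.7, -0.7, -0.9]
finger_gap: 64.2
grasp_force: 0.0
time: 2.02
ee_pos: [581.2, 33.4, 250.9]
tool_rot: [-180.0, -0.0, 108.5]
force: [0.1, -0.2, 0.5]
finger_gap: 63.7
grasp_force: 0.0
t 2.025 at [581.2  33.4 250.9] [-180.    -0.   108.5] q [ 3. 23. 16. 83.  0. 75.] F [ 0.1 -0.2  0.5] gap 63.7 0.0
units [-0.016  0.002  0.004] [-0.002 -0.     0.017]
[-2.8368069  -0.4624897  -0.06095939] [-561.00509882 -186.52659286  357.32190178]
(np.float64(263.40950516001317), np.float64(216.7271085890764))
(np.float64(138.23294076775858), np.float64(214.44348382794595))
(np.float64(354.6436543006063), np.float64(271.9658112167217))
```

View pics/w1.png

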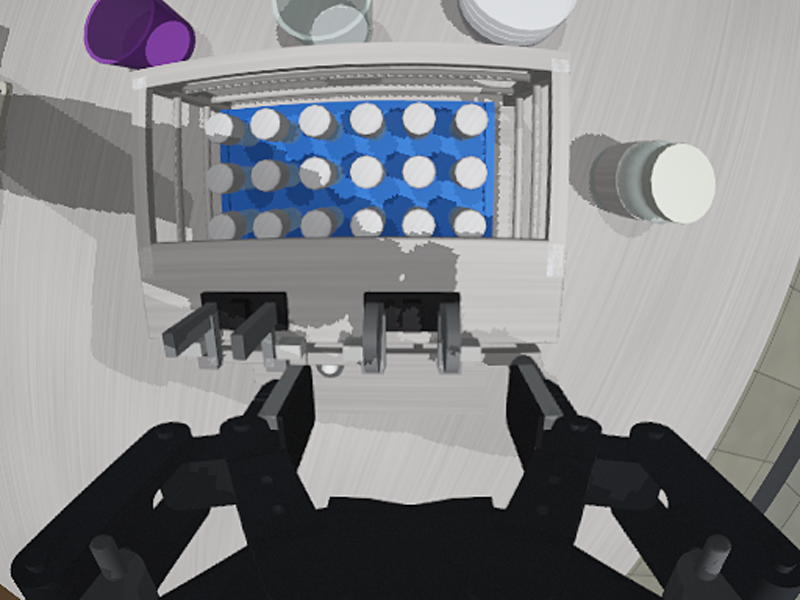

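The wrist view shows the round pads at (374,338) and (450,338). Their mid (412,338) matches the prediction of (411.5,338.6), so I'll go down and squeeze.

```bash
python3 -m pendant '[[-0.015,0,0.1,0,0,0.015,-0.5],[-0.015,0,0.2,0,0,0.015,-0.5],[-0.015,0,0.3,0,0,0.015,-0.5],[-0.015,0,0.37,0,0,0.015,-0.5],[-0.015,0,0.37,0,0,0.015,-0.5]]' 30
python3 -m pendant '[[0,0,0,0,0,0,0],[0,0,0,0,0,0,0.1],[0,0,0,0,0,0,0.2],[0,0,0,0,0,0,0.3],[0,0,0,0,0,0,0.4],[0,0,0,0,0,0,0.5],[0,0,0,0,0,0,0.5],[0,0,0,0,0,0,0.5]]' 30
python3 -c "
from h import *
go([582.5,30.5,177],108)"
```

```text
time: 2.7
ee_pos: [581.5, 30.6, 176.1]
tool_rot: [-179.8, -0.0, 108.0]
force: [-0.2, 0.1, 0.8]
finger_gap: 63.8
grasp_force: 0.0
time: 3.7
ee_pos: [582.9, 30.6, 179.5]
tool_rot: [179.8, 0.1, 108.0]
force: [-2.4, 0.1, 8.4]
finger_gap: 23.7
grasp_force: 30.7
t 3.7 at [582.9  30.6 179.5] [1.798e+02 1.000e-01 1.080e+02] q [ 3. 25.  8. 73. -0. 75.] F [-2.4  0.1  8.4] gap 23.7 30.656355321407318
units [ 0.    -0.002  0.013] [ 0.005  0.002 -0.   ]
```

```bash
python3 -m pendant '[[0,0,0,0,0,0,-0.5],[0,0,0,0,0,0,-0.5],[0,0,0,0,0,0,-0.5],[0,0,-0.1,0,0,0,-0.5],[0,0,-0.25,0,0,0,-0.5],[0,0,-0.36,0,0,0,-0.5],[0,0,-0.36,0,0,0,-0.5]]'
python3 -c "
from h import *
go([492.4,1.2,250],108)
d=get('wrist')
print(proj(d,[492.4,1.2,195],True),proj(d,[582.5,30.5,195],True))
cv2.imwrite('pics/w2.png',cv2.resize(d['pixels'][:,:,::-1],(800,600),interpolation=cv2.INTER_CUBIC)[220:420,100:600])"
```

```text
time: 4.58
ee_pos: [583.5, 30.6, 251.0]
tool_rot: [179.8, 0.1, 108.0]
force: [0.5, 0.4, -0.6]
finger_gap: 64.1
grasp_force: 0.0
t 4.575 at [583.5  30.6 251. ] [1.798e+02 1.000e-01 1.080e+02] q [ 3. 23. 16. 83. -0. 75.] F [ 0.5  0.4 -0.6] gap 64.1 0.0
units [ 0.001 -0.479  0.003] [ 0.007  0.002 -0.001]
(np.float64(135.06166906094882), np.float64(211.23080598055154)) (np.float64(261.15394751563304), np.float64(212.1150008680142))
```

View pics/w2.png

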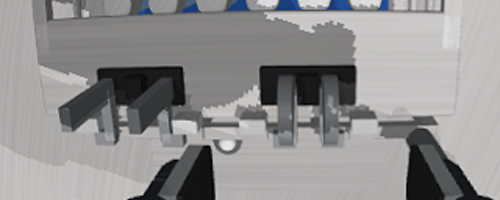

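The round pads now stand close together around (308,105) in the crop, so that catch is in. The straight tabs are still out. Moving to the straight catch.

```bash
python3 -m pendant '[[0,-0.25,0,0,0,0,-0.5],[0,-0.478,0,0,0,0,-0.5],[0,-0.478,0,0,0,0,-0.5],[0,-0.478,0,0,0,0,-0.5],[0,-0.478,0.1,0,0,0,-0.5],[0,-0.478,0.25,0,0,0,-0.5],[0,-0.478,0.35,0,0,0,-0.5],[0,-0.478,0.35,0,0,0,-0.5]]' 30
python3 -m pendant '[[0,0,0,0,0,0,0],[0,0,0,0,0,0,0.1],[0,0,0,0,0,0,0.2],[0,0,0,0,0,0,0.3],[0,0,0,0,0,0,0.4],[0,0,0,0,0,0,0.5],[0,0,0,0,0,0,0.5],[0,0,0,0,0,0,0.5]]' 30
python3 -m pendant '[[0,0,0,0,0,0,-0.5],[0,0,0,0,0,0,-0.5],[0,0,0,0,0,0,-0.5],[0,0,-0.1,0,0,0,-0.5],[0,0,-0.25,0,0,0,-0.5],[0,0,-0.36,0,0,0,-0.5],[0,0,-0.36,0,0,0,-0.5]]'
python3 -c "
from h import *
go([655.2,18,250],198)
d=get('wrist')
cv2.imwrite('pics/w3.png',cv2.resize(d['pixels'][:,:,::-1],(800,600),interpolation=cv2.INTER_CUBIC)[220:420,200:700])"
```

```text
time: 5.62
ee_pos: [491.0, 1.4, 177.2]
tool_rot: [-179.8, -0.1, 108.0]
force: [0.4, -0.1, -0.7]
finger_gap: 64.1
grasp_force: 0.0
time: 6.62
ee_pos: [492.5, 1.2, 181.5]
tool_rot: [179.8, 0.1, 108.0]
force: [-0.8, 1.3, 8.6]
finger_gap: 22.6
grasp_force: 30.6
time: 7.5
ee_pos: [492.5, 1.1, 252.7]
tool_rot: [179.8, 0.1, 108.0]
force: [0.4, -0.3, -1.1]
finger_gap: 64.2
grasp_force: 0.0
t 7.5 at [492.5   1.1 252.7] [1.798e+02 1.000e-01 1.080e+02] q [ 0. 12.  2. 79.  0. 72.] F [ 0.4 -0.3 -1.1] gap 64.2 0.0
units [-0.171  0.8    0.017] [ 0.004  0.007 -3.001]
```

View pics/w3.png

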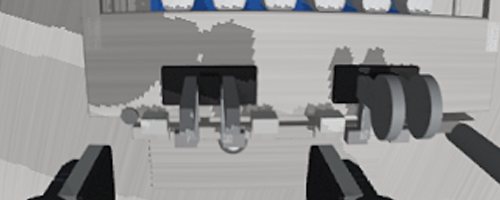

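Both catches are in, with the straight tabs close together at (210,105) in the crop. Now to the post, at crop (475,145).

```bash
python3 -m pendant '[[-0.17,0.8,0.015,0,0,-0.3,-0.5],[-0.17,0.8,0.015,0,0,-0.6,-0.5],[-0.17,0.8,0.015,0,0,-0.9,-0.5],[-0.17,0.8,0.015,0,0,-1,-0.5]]'
python3 -m pendant '[[0,0,0,0,0,-0.3,-0.5],[0,0,0,0,0,-0.6,-0.5],[0,0,0,0,0,-1,-0.5],[0,0,0,0,0,-1,-0.5]]'
python3 -m pendant '[[0,0,0,0,0,-0.3,-0.5],[0,0,0,0,0,-0.6,-0.5],[0,0,0,0,0,-1,-0.5],[0,0,0,0,0,-1,-0.5]]'
python3 -c "
from h import *
go([655.2,18,250],198)
d=get('wrist')
print(np.array(proj(d,[655.2,18,216],True))*1.5625)
cv2.imwrite('pics/w4.png',cv2.resize(d['pixels'][:,:,::-1],(800,600),interpolation=cv2.INTER_CUBIC))"
```

```text
time: 8.05
ee_pos: [655.4, 18.5, 242.9]
tool_rot: [-179.8, -0.3, 138.1]
force: [-0.3, 0.0, -0.8]
finger_gap: 64.1
grasp_force: 0.0
time: 8.55
ee_pos: [653.4, 18.1, 246.2]
tool_rot: [-180.0, -0.2, 167.9]
force: [-0.3, -0.2, -0.2]
finger_gap: 64.1
grasp_force: 0.0
time: 9.05
ee_pos: [653.7, 18.1, 247.3]
tool_rot: [180.0, -0.1, -162.2]
force: [0.2, 0.8, 0.1]
finger_gap: 64.0
grasp_force: 0.0
t 9.05 at [653.7  18.1 247.3] [ 1.800e+02 -1.000e-01 -1.622e+02] q [  2.  32.  30.  88.  -0. -16.] F [0.2 0.8 0.1] gap 64.0 0.0
units [-0.007 -0.003 -0.014] [ 0.001 -0.003 -0.006]
[406.3214269 354.2132845]
```

View pics/w4.png

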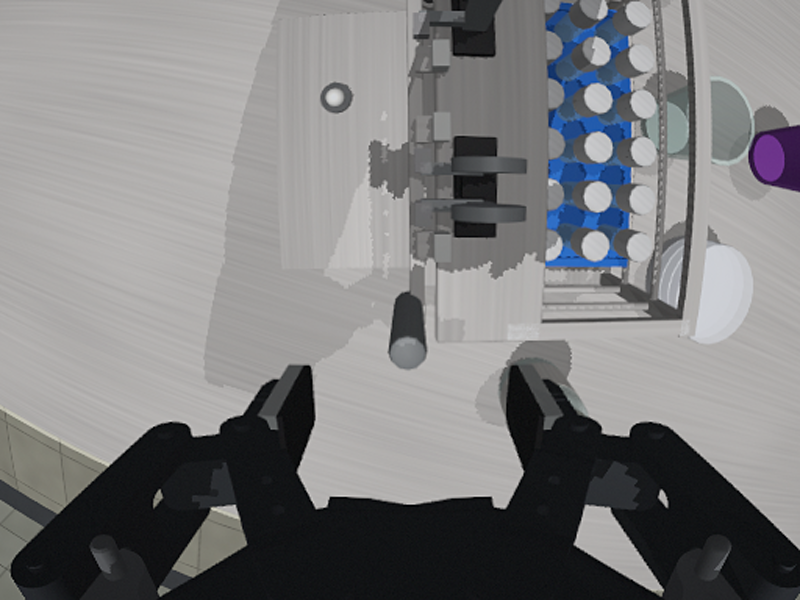

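The post top is at (408,353) against a predicted (406,354), so the estimate is good. Going down and gripping, then working out the arc rows.

```bash
python3 -m pendant '[[-0.005,0,0.1,0,0,0,-0.5],[-0.005,0,0.2,0,0,0,-0.5],[-0.005,0,0.3,0,0,0,-0.5],[-0.005,0,0.345,0,0,0,-0.5],[-0.005,0,0.345,0,0,0,0.2],[-0.005,0,0.345,0,0,0,0.6],[-0.005,0,0.345,0,0,0,0.8],[-0.005,0,0.345,0,0,0,0.9],[-0.005,0,0.345,0,0,0,0.9]]' 50
python3 -c "
from h import *
go([655.2,18,178],198)
h=np.array([204.5,16])
for a in range(3,31,3):
    c,s=np.cos(np.radians(a)),np.sin(np.radians(a)); print(a,a/30,((h-[h[0]*c-h[1]*s,h[0]*s+h[1]*c])/200).round(3))"
```

```text
time: 10.22
ee_pos: [655.9, 18.2, 180.6]
tool_rot: [-179.9, 0.1, -162.0]
force: [0.5, -0.9, 3.7]
finger_gap: 14.3
grasp_force: 48.7
t 10.225 at [655.9  18.2 180.6] [-1.799e+02  1.000e-01 -1.620e+02] q [  2.  33.  22.  79.  -0. -16.] F [ 0.5 -0.9  3.7] gap 14.3 48.719340562820435
units [0.003 0.    0.013] [-0.002  0.005 -0.001]
3 0.1 [ 0.006 -0.053]
6 0.2 [ 0.014 -0.106]
9 0.3 [ 0.025 -0.159]
12 0.4 [ 0.039 -0.211]
15 0.5 [ 0.056 -0.262]
18 0.6 [ 0.075 -0.312]
21 0.7 [ 0.097 -0.361]
24 0.8 [ 0.121 -0.409]
27 0.9 [ 0.148 -0.455]
30 1.0 [ 0.177 -0.501]
```

```bash
python3 -m pendant '[[0.006,-0.053,0,0,0,0.1,0.9],[0.014,-0.106,0,0,0,0.2,0.9],[0.025,-0.159,0,0,0,0.3,0.9],[0.039,-0.211,0,0,0,0.4,0.9],[0.056,-0.262,0,0,0,0.5,0.9],[0.056,-0.262,0,0,0,0.5,0.9]]' 50
python3 -c "
from h import *
go([655.2,18,178],198)"
```

```text
time: 10.98
ee_pos: [661.7, -36.0, 180.6]
tool_rot: [-180.0, 0.2, -177.2]
force: [0.8, 0.5, 4.5]
finger_gap: 14.8
grasp_force: 49.0
t 10.975 at [661.7 -36.  180.6] [-180.     0.2 -177.2] q [-3. 34. 23. 79.  0. -6.] F [0.8 0.5 4.5] gap 14.8 49.03696596622467
units [0.019 0.271 0.013] [-0.001  0.006 -0.507]
```

Gripped and moving with small forces. Next: two 30° calls, then 10° more.

```bash
python3 -m pendant '[[0.006,-0.053,0,0,0,0.1,0.9],[0.014,-0.106,0,0,0,0.2,0.9],[0.025,-0.159,0,0,0,0.3,0.9],[0.039,-0.211,0,0,0,0.4,0.9],[0.056,-0.262,0,0,0,0.5,0.9],[0.075,-0.312,0,0,0,0.6,0.9],[0.097,-0.361,0,0,0,0.7,0.9],[0.121,-0.409,0,0,0,0.8,0.9],[0.148,-0.455,0,0,0,0.9,0.9],[0.177,-0.501,0,0,0,1,0.9]]'
python3 -m pendant '[[0.006,-0.053,0,0,0,0.1,0.9],[0.014,-0.106,0,0,0,0.2,0.9],[0.025,-0.159,0,0,0,0.3,0.9],[0.039,-0.211,0,0,0,0.4,0.9],[0.056,-0.262,0,0,0,0.5,0.9],[0.075,-0.312,0,0,0,0.6,0.9],[0.097,-0.361,0,0,0,0.7,0.9],[0.121,-0.409,0,0,0,0.8,0.9],[0.148,-0.455,0,0,0,0.9,0.9],[0.177,-0.501,0,0,0,1,0.9]]'
python3 -c "
from h import *
go([655.2,18,178],198)"
```

```text
time: 12.22
ee_pos: [632.5, -136.6, 180.7]
tool_rot: [179.8, 0.3, 152.8]
force: [8.1, 6.3, 3.8]
finger_gap: 14.4
grasp_force: 49.2
time: 13.48
ee_pos: [554.7, -211.6, 180.6]
tool_rot: [179.9, 0.3, 122.8]
force: [4.4, -2.0, 4.6]
finger_gap: 14.6
grasp_force: 49.3
t 13.475 at [ 554.7 -211.6  180.6] [179.9   0.3 122.8] q [-21.  26.  10.  74.  -0.  36.] F [ 4.4 -2.   4.6] gap 14.6 49.34930741786957
units [0.694 1.044 0.012] [-2.000e-03  1.000e-02 -2.508e+00]
```

```bash
python3 -m pendant '[[0.006,-0.053,0,0,0,0.1,0.9],[0.014,-0.106,0,0,0,0.2,0.9],[0.025,-0.159,0,0,0,0.3,0.9],[0.039,-0.211,0,0,0,0.4,0.9],[0.039,-0.211,0,0,0,0.4,0.9],[0.039,-0.211,0,0,0,0.4,0.9],[0.039,-0.211,0,0,0,0.4,0.9],[0.039,-0.211,0,0,0,0.4,0.9],[0.039,-0.211,0,0,0,0.4,0.9],[0.039,-0.211,0,0,0,0.4,0.9]]'
python3 -c "
from h import *
go([655.2,18,178],198)
d=get('scene')
cv2.imwrite('pics/s5.png',cv2.resize(d['pixels'][:,:,::-1],(800,600),interpolation=cv2.INTER_CUBIC))"
```

```text
time: 14.72
ee_pos: [515.0, -228.2, 180.5]
tool_rot: [179.9, 0.3, 110.9]
force: [2.9, -4.6, 6.1]
finger_gap: 14.7
grasp_force: 49.4
t 14.725 at [ 515.  -228.2  180.5] [179.9   0.3 110.9] q [-24.  22.   4.  72.  -0.  45.] F [ 2.9 -4.6  6.1] gap 14.7 49.38144385814667
units [0.9   1.093 0.011] [-0.003  0.01  -2.904]
```

View pics/s5.png

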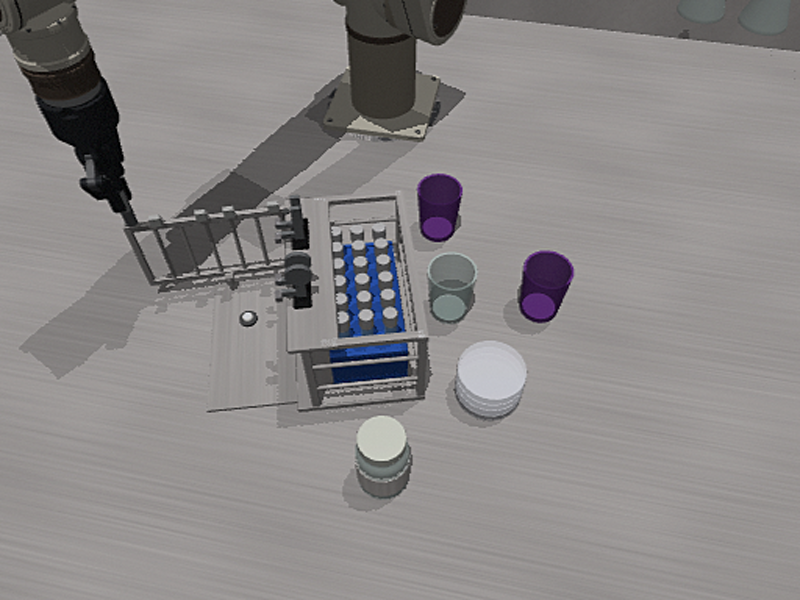

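The gate is held square to the front, with its free end at (128,225) by the fingers. Both catches are in, and the jar, beaker and dishes have not moved.

```bash
python3 -c "
from workcell import robot
print(robot.hand_in())"
```

```text
the job is handed in; nothing more can be done
None
```

I squeezed the round-padded catch in, then the straight-tabbed one, and swung the gate past its click. I handed in with it still gripped at about 87° open (by the tool's rotation) and the jar, beaker and dishes unmoved; the hand-in returned no verdict.

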